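# Take the tested gas timer off its quarter-turn mount

### The job

The gas timer on the black test station has finished its run. Holding the mount's release button fully down, twist the timer a quarter turn anticlockwise (seen from above) to its stop, lift it off and set it down gently, upright on its foot, in the empty carrier tray. Press the button firmly but do not hammer or force it, and leave the other timer, the screwdriver and the loose coupling where they are.

Things in the scene. Friction and masses are not known exactly. Their poses are not given: they have to be found in the camera images.
- mount: The fixed test station, a stack of black plates (base 200 x 170 mm) on levelling feet that lift it 4 to 16 mm off the bench. Its flat top, the seat, 170 x 145 mm, carries the bayonet collar and the button. Origin at the centre of the base plate's underside, under the collar, z up. A 12 mm high contact block stands on the seat beyond the collar, at y = -65 mm.
- seat (a point): Centre of the seat, 75 mm above the mount's origin, where the timer's foot stands; axes as the mount's. The timer is locked with its x along this x. Clockwise it is blocked at once; anticlockwise (seen from above), with the lock pin down, it turns easily (under 0.5 N m); it meets a solid stop at about 94 degrees, and can be lifted only in the last 6 degrees or so before that stop.
- collar (a point): Centre of the top of the dark steel bayonet collar, 16 mm above the seat; outer radius 52 mm, bore radius 22.5 mm. Its lip holds the timer's lugs down (1.5 mm play) except at two opposite gaps, visible from above, through which the lugs of the turned timer rise.
- release (a joint): Travel of the release button, m: 0 up, 0.008 fully down on its solid stop. A spring returns it when let go (3 N up, 7 N down); over 30 N on it is too much. It carries the lock pin: the timer turns only while it is within about 1 mm of that stop, so press it home. Once the timer has turned some 15 degrees its lug covers the pin and the button need not be held.
- button_top (a point): Centre of the top of the release button, a steel pad on the collar on the mount's +y side: 26 mm wide (mount x), from 24.5 to 53 mm from the mount's axis (mount y). Top 30 mm above the seat when up, 22 mm fully down. Press straight down. It reaches in to just under the flat side of the timer's head, so a fingertip of a gripper about to close on the head's flat sides can hold it down.
- timer: The gas timer to take off: grey die-cast, about 0.45 kg, 70 mm tall. Origin: centre of the foot's underside; z up, x to its narrow nose. Foot: steel disc 41 mm across, 8 mm thick, with two opposite lugs reaching 40 mm from the axis. Above it a round neck, 40 mm across, up to the head, which begins 36 mm up.
- timer_grip (a point): Point on the timer's axis 36 mm above its foot's underside, at the underside of the head; axes as the timer's. The head's flat sides, to be gripped, are at y = -25 and 25 mm (for x from -8 to 16 mm). The head reaches from x = -33 (round back) to +53 mm (nose); its sloping top is 25 to 34 mm above this point. The head passes over the button when turned.
- tray_empty: The empty carrier tray, fixed: grey plastic, shallow, 150 x 130 mm outside (x, y), walls 4 mm thick and 18 mm high, floor 4 mm above the bench. Origin on the bench under its centre. The timer fits in it at any yaw.
- tray_full: A second, identical fixed tray, which holds another timer; the two trays' places may be exchanged.
- done_timer: The timer that already stands in the other tray, identical to the first; leave it alone.
- screwdriver: Screwdriver, 200 mm long, lying on the bench beyond the work; leave it alone.
- coupling: Loose dark steel coupling, a stepped drum 44 mm across and 42 mm tall, standing on the bench; leave it alone. Origin under its centre.
Mind the look-alikes: they are no part of the job. Leave any green look-alike of the timer alone.

How it is judged:
By the outcome, as a careful person would: the job done as asked, in the order asked, and still so for the second after the job is handed in, with the robot touching nothing.
It also fails if it takes over 59 s, if anything falls off the work surface, if the arm or the gripper's body presses on something with over 40 N, if the wrist force passes 120 N, or if a joint passes its speed limit or range.

### The arm

A 6-joint arm with a two-finger parallel gripper is mounted at the origin on the work surface. World frame = base frame: x ahead of the robot, y to its left, z up, the work surface at z = 0. Lengths are in m, angles in rad, forces in N, time in s.
With the tool pointing down it reaches from about 0.35 to 0.975 m from the base axis. Payload 4.9 kg.
Tool frame: the origin (TCP) lies at the very end of the fingers, on their centre line; the grasp point (between the pads) lies 19 mm behind it (ctrl.grip_point_offset is the distance from the TCP to the grasp point, in m); z points along the fingers, y is the line along which they close (so a half turn about z gives the same grasp; the last joint's range is limited). The gripper opens to 85 mm and grips with 20 to 120 N. Pads are 22 mm wide; open, the fingers measure 114 mm over their backs; the gripper's body (76 mm by 85 mm) begins 54 mm behind the grasp point. The pads swing forward as they close: fully open they stand 13 mm farther back than shut.
Start: joints at [-1.337, 0.053, 1.613, -0, 1.476, -0.119], TCP at [0.216, -0.586, 0.231] pointing down, gripper open.
Joint ranges: [-3.01, 3.01], [-1.01, 2.22], [0.06, 2.58], [-1.02, 4.17], [0.09, 2.62], [-3.14, 3.14]. Speed limits (rad/s): [2.57, 2.57, 3.14, 3.14, 3.14, 3.14].

### API

Orientations are given as a rotation vector (axis times angle).
In Python, from station import ctrl gives the robot as it stands.
- The arm moves only by the tool send_rows, never from a script. Its argument "rows" is a list of rows, each a list of 3 entries, a list of its own where there are three numbers: the finger opening in cm, from 0 to 8.54, then the shift along the tool's x, y, z in cm, then the turn about the tool's z in degrees. A call has 1 to 10 rows; each row shifts and turns the commanded pose from where the row before left it, along the tool's axes as they then stand; what a row does not reach is not made up. A row lasts 1/8 s, in which the tool goes at most 62.5 mm and 10.7 degrees, less where a joint would pass 70% of its speed; a pose out of reach is approached as far as the arm can. A call with a gripper value outside its range is refused whole. The fingers move at their own pace and stop on an object; "newtons" is the grip in N (left out, the last holds). Time passes only in rows, so rows that do not move let the fingers close. It gives the time, the measured TCP pose, the force, the opening and the grip force at its end, in the units of the state.
- ctrl.get_obs(): the state, without advancing time (a new reading comes with each control period).
- ctrl.get_image(name): name is "side" or "top"; returns a dict with "frame" (384x512x3 uint8, red, green, blue), "range_z" (384x512 float32, m along the optical axis (not along the pixel's ray), 0 where there is no reading), "fx", "fy", "cx", "cy" (pixels), "k1" (the pictures are not rectified: a ray, as slopes to the right and down, at radius r is drawn at 1 + k1 r^2 times it, then the intrinsics apply), "cam_to_world" (4x4, takes a point from camera to world coordinates). Camera axes: x right, y down, z forward; pixel columns grow to the right and rows downward; lengths in m; the calibration is good to about 2 mm. A picture is of the moment at which its call begins.
- ctrl.finish_job(): hands the job in; it is judged then, once.
The state is a dict: "t": time; "q": joint angles; "dq": joint speeds; "effort": joint torques, N m; "tool_pos": TCP position; "tool_rot": TCP orientation; "contact_force": force on the tool from outside, world axes, zero at the start; "wrist_torque": the same for the moment, N m; "opening": finger opening in m; "grip_force": force on a finger pad.
Only numpy, scipy, OpenCV 4.12 (cv2) and the standard library are available. Lean on these libraries where they do the work, as an engineer would, in place of code of your own. Each camera call takes 0.05 s, during which the arm holds its last target. There are 200 camera calls.

## Working session

There is one attempt and no reset: what is moved stays moved. The work goes in short steps, Python scripts to look and compute and a tool call to move; the robot and the scene stay as the last step left them, time stands still between calls to the robot, and variables do not carry over. Pictures are saved under pics/ and viewed, at most 10 in all, crops included, and the job is handed in when it is done.

Besides the shell and the picture viewer there is one more tool, called after "Emit:" as name([rows], argument=value, ...), one row to a line, values as JSON. send_rows: Moves the arm, as the interface text tells. Its arguments: {"type":"object","properties":{"rows":{"type":"array","items":{"type":"array"}},"newtons":{"type":"number"}},"required":["rows"]}

```bash
mkdir -p pics; cat > h.py <<'E'
import numpy as np, cv2
from station import ctrl
def grab(n,f=None):
    im=ctrl.get_image(n); np.savez(f'pics/{n}.npz',**{k:np.array(v) for k,v in im.items()})
    if f: cv2.imwrite('pics/'+f,im['frame'][:,:,::-1])
    return im
def cloud(im):
    K=np.array([[im['fx'],0,im['cx']],[0,im['fy'],im['cy']],[0,0,1]],float)
    v,u=np.mgrid[0:384,0:512]; xd=(u-im['cx'])/im['fx']; yd=(v-im['cy'])/im['fy']
    x,y=xd.copy(),yd.copy()
    for _ in range(20):
        s=1+im['k1']*(x*x+y*y); x,y=xd/s,yd/s
    z=im['range_z']; P=np.stack([x*z,y*z,z,np.ones_like(z)],-1)@np.array(im['cam_to_world']).T
    P=P[...,:3]; P[z==0]=np.nan; return P
E
python3 - <<'E'
from h import *
for n in('top','side'):
    im=grab(n); f=im['frame'][:,:,::-1]
    cv2.imwrite(f'pics/{n}1.png',cv2.resize(f,(768,576)))
    print(n,im['fx'],im['k1'],np.round(im['cam_to_world'],3).tolist())
print(ctrl.get_obs())
E
```

```text
top 361.36606562862517 -0.10765299280197246 [[-0.007, -0.994, 0.107, 0.437], [-1.0, 0.007, -0.002, -0.032], [0.001, -0.107, -0.994, 1.284], [0.0, 0.0, 0.0, 1.0]]
side 401.0237069907949 -0.1200960518265718 [[0.956, -0.238, 0.172, 0.4], [-0.293, -0.752, 0.59, -0.608], [-0.011, -0.615, -0.789, 0.869], [0.0, 0.0, 0.0, 1.0]]
{'t': 0.1, 'q': array([-1.33696568e+00,  5.32511768e-02,  1.61418487e+00, -8.60601762e-06,
        1.47600095e+00, -1.19024506e-01]), 'dq': array([ 0.0014312 , -0.00145583, -0.00289518,  0.00155885, -0.00042375,
        0.00054933]), 'effort': array([ 4.33995110e-04, -3.94903421e+01, -3.71363354e+01, -1.09054461e-04,
        3.95234500e-03, -2.58132523e-06]), 'tool_pos': array([ 0.21583593, -0.58593554,  0.23019372]), 'tool_rot': array([-3.09101319e+00, -5.51070832e-01,  1.79539132e-04]), 'contact_force': array([-0.77387759,  0.04802021, -0.11180771]), 'wrist_torque': array([ 0.0468147 , -0.01118282, -0.03205254]), 'grip_force': 0.0, 'opening': 0.08559261660686124}
```

View pics/top1.png

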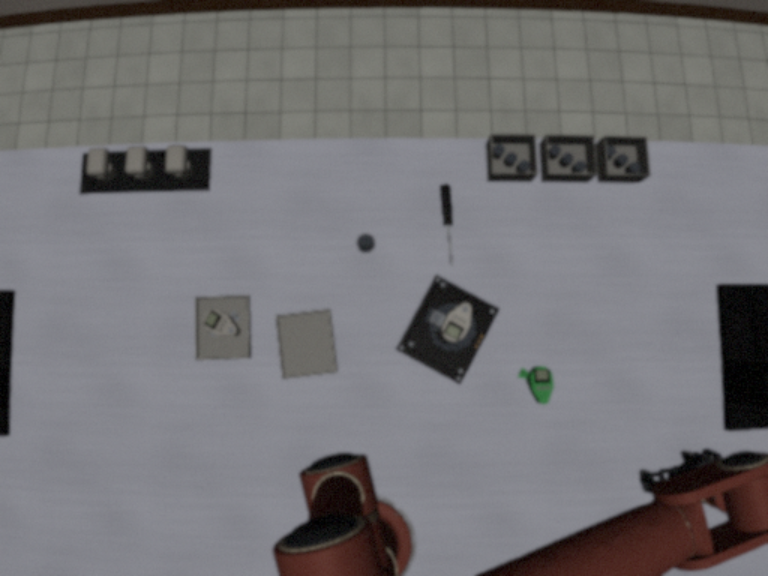

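View pics/side1.png

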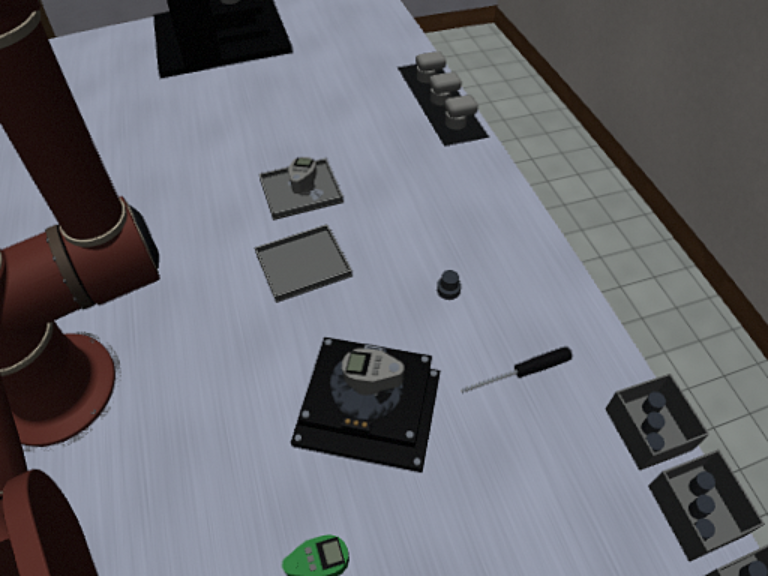

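The top picture shows three timer-like things: the grey one on the black mount at (457,322), the grey one in the left tray at (220,322), and a green look-alike at (540,384). The grey one on the mount is the one meant. The button is at (436,318), the contact block at (478,340), the empty tray at (307,343), and the coupling at (366,243). I'll confirm in an enlarged crop and measure.

```bash
cat > m.py <<'E'
from h import *
for n in('top','side'):
    im=dict(np.load(f'pics/{n}.npz')); P=cloud(im); Z=P[...,2]
    reg=(P[...,0]>.3)&(P[...,0]<.75)&(abs(P[...,1]+.15)<.16)
    print(n,'bench z',np.nanmedian(Z[(P[...,0]>.3)&(P[...,0]<.8)&(abs(P[...,1])<.3)]))
    h=np.histogram(Z[reg],bins=np.arange(0.03,.2,.005)); print([(round(b,3),int(c)) for c,b in zip(*h) if c>5])
    for nm,m in(('seatplate',reg&(Z>.072)&(Z<.096)),('head',reg&(Z>.128)&(Z<.2))):
        pts=P[m][:,:2].astype(np.float32); print(nm,len(pts),np.round(cv2.minAreaRect(pts),4) if 0 else cv2.minAreaRect(pts),pts.mean(0))
    e=(P[...,0]>.35)&(P[...,0]<.6)&(abs(P[...,1]-.13)<.09)&(Z>.011)&(Z<.03)
    print('tray',e.sum(),cv2.minAreaRect(P[e][:,:2].astype(np.float32)))
a=cv2.imread('pics/top1.png'); t=np.load('pics/top.npz')['frame'][180:260,260:340,::-1]; s=np.load('pics/side.npz')['frame'][215:320,185:300,::-1]
cv2.imwrite('pics/crop1.png',np.hstack([cv2.resize(t,(380,480),interpolation=2) if 0 else cv2.resize(t,(400,400),interpolation=2),cv2.resize(s,(400,400),interpolation=2)]))
E
python3 m.py
```

```text
top bench z 0.0011490715166586618
[(np.float64(0.03), 211), (np.float64(0.035), 24), (np.float64(0.04), 43), (np.float64(0.045), 7), (np.float64(0.08), 46), (np.float64(0.085), 776), (np.float64(0.09), 512), (np.float64(0.095), 38), (np.float64(0.1), 197), (np.float64(0.105), 205), (np.float64(0.11), 11), (np.float64(0.115), 44), (np.float64(0.12), 27), (np.float64(0.145), 22), (np.float64(0.15), 151), (np.float64(0.155), 158), (np.float64(0.16), 22)]
seatplate 1348 ((0.49911126494407654, -0.19536998867988586), (0.14645878970623016, 0.17050758004188538), 61.018043518066406) [ 0.49474207 -0.19107567]
head 365 ((0.5078797340393066, -0.19956302642822266), (0.05021325498819351, 0.08473744988441467), 62.255279541015625) [ 0.50500965 -0.197778  ]
tray 207 ((0.4675396680831909, 0.13537487387657166), (0.15117911994457245, 0.12823748588562012), 6.74072265625)
side bench z -0.0006281076075382863
[(np.float64(0.03), 130), (np.float64(0.035), 39), (np.float64(0.04), 60), (np.float64(0.07), 44), (np.float64(0.075), 87), (np.float64(0.08), 172), (np.float64(0.085), 2361), (np.float64(0.09), 231), (np.float64(0.095), 124), (np.float64(0.1), 635), (np.float64(0.105), 76), (np.float64(0.11), 6), (np.float64(0.115), 27), (np.float64(0.12), 21), (np.float64(0.125), 42), (np.float64(0.13), 45), (np.float64(0.135), 48), (np.float64(0.14), 45), (np.float64(0.145), 102), (np.float64(0.15), 446), (np.float64(0.155), 208)]
seatplate 2909 ((0.4957730174064636, -0.19875963032245636), (0.14652588963508606, 0.1698044389486313), 61.18317413330078) [ 0.49280104 -0.2129568 ]
head 918 ((0.5042110085487366, -0.20379877090454102), (0.051923125982284546, 0.08539389073848724), 59.31724166870117) [ 0.50203717 -0.2077105 ]
tray 323 ((0.46487605571746826, 0.13270504772663116), (0.14871180057525635, 0.1330825835466385), 7.043437480926514)
```

View pics/crop1.png

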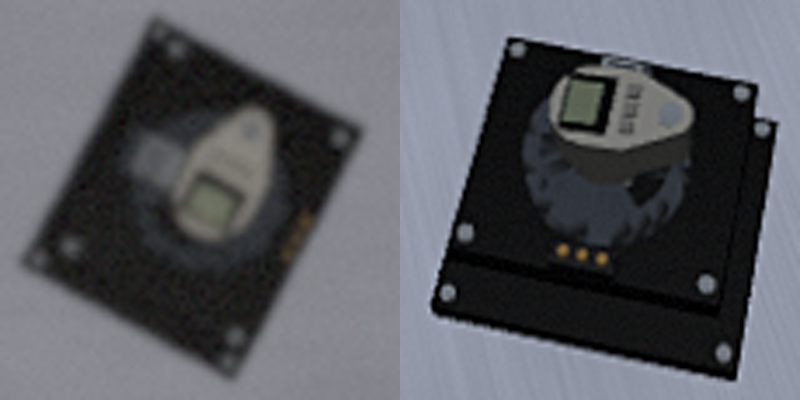

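The crop confirms it. The grey timer sits locked in the collar with its nose up-right, the steel button is at crop (157,155), and the gold contacts are at (297,235). The mount axis is at about (0.497,-0.197), yaw about -29°, seat z about 0.087. I'll turn the tool by +49° and then go above it.

Emit:
send_rows([
  [7.0,[0,0,0],9.84],
  [7.0,[0,0,0],9.84],
  [7.0,[0,0,0],9.84],
  [7.0,[0,0,0],9.84],
  [7.0,[0,0,0],9.84],
  [7.0,[0,0,0],0],
], newtons=20)

```text
t: 0.85
tool_pos: [0.2159, -0.5862, 0.2307]
tool_rot: [-3.042, 0.783, 0.001]
contact_force: [-1.0, 0.1, 0.5]
opening: 0.0704
grip_force: 0.0
```

Emit:
send_rows([
  [6.0,[0.72,-5.95,0],0],
  [6.0,[0.72,-5.95,0],0],
  [6.0,[0.72,-5.95,0],0],
  [6.0,[0.72,-5.95,0],0],
  [6.0,[0.72,-5.95,0],0],
  [6.0,[0.72,-5.95,0],0],
  [6.0,[0.72,-5.95,0],0],
  [6.0,[0.72,-5.95,0],0],
  [6.0,[0,0,0],0],
  [6.0,[0,0,0],0],
])

```text
t: 2.1
tool_pos: [0.4968, -0.198, 0.231]
tool_rot: [3.042, -0.782, -0.001]
contact_force: [-0.3, -0.6, -0.1]
opening: 0.0599
grip_force: 0.0
```

```bash
cat >> h.py <<'E'
from scipy.spatial.transform import Rotation as R
def rel(target=None):
    o=ctrl.get_obs(); M=R.from_rotvec(o['tool_rot']).as_matrix()
    print('t',o['t'],'pos',np.round(o['tool_pos'],4),'yawx',np.degrees(np.arctan2(M[1,0],M[0,0])).round(2),'F',o['contact_force'].round(1),'T',o['wrist_torque'].round(2),'op',round(o['opening'],4),'g',o['grip_force'],'q6',o['q'][5].round(2), 'tilt',M[:2,2].round(4))
    if target is not None: print('need tool cm',(M.T@(np.array(target)-o['tool_pos'])*100).round(2))
E
python3 - <<'E'
from h import *
rel([.4973,-.1970,.16])
for n in('top','side'):
    P=cloud(dict(np.load(f'pics/{n}.npz'))); c,s=np.cos(np.radians(-29)),np.sin(np.radians(-29))
    d=P[...,:2]-[.4973,-.197]; x=d@[c,s]; y=d@[-s,c]; Z=P[...,2]
    print(n,'seat',np.nanmedian(Z[(abs(x)<80)&(np.hypot(x,y)>.058)&(abs(x)<.08)&(abs(y)<.068)]),'button',np.nanmedian(Z[(abs(x)<.008)&(y>.033)&(y<.048)]))
im=grab('side'); cv2.imwrite('pics/side2.png',cv2.resize(im['frame'][180:320,150:320,::-1],(680,560),interpolation=2))
E
```

```text
t 2.1 pos [ 0.4968 -0.198   0.231 ] yawx -28.85 F [-0.3 -0.6 -0.1] T [-0.02  0.02  0.02] op 0.0599 g 0.0 q6 1.56 tilt [-0.0008 -0.0002]
need tool cm [-0.   -0.11  7.1 ]
top seat 0.08962678046369732 button 0.12044989544826457
side seat 0.08749165850652085 button 0.11849880531382284
```

View pics/side2.png

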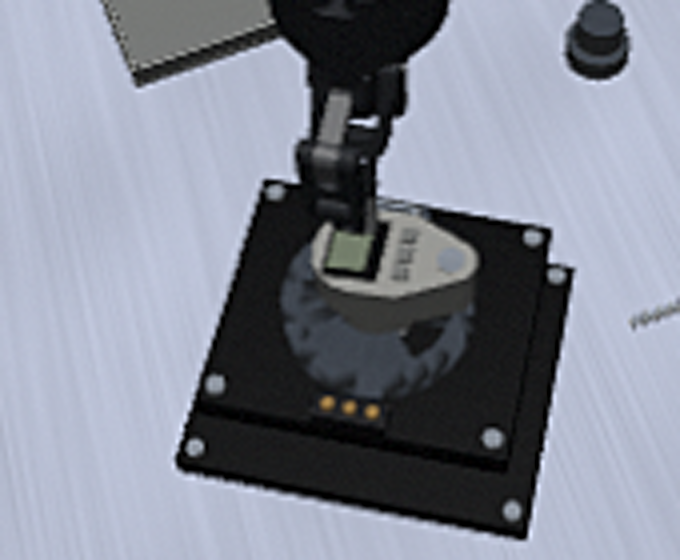

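The view shows the gripper above the head at (350,230), in line with it and with the button behind. I'll go down to just above the button.

Emit:
send_rows([
  [6.0,[0,-0.1,1.5],0],
  [6.0,[0,0,1.5],0],
  [6.0,[0,0,1.5],0],
  [6.0,[0,0,1.5],0],
  [6.0,[0,0,1.5],0],
  [6.0,[0,0,1.5],0],
  [6.0,[0,0,1.0],0],
  [6.0,[0,0,0.8],0],
  [6.0,[0,0,0],0],
  [6.0,[0,0,0],0],
])

```text
t: 3.4
tool_pos: [0.4979, -0.1973, 0.1239]
tool_rot: [3.041, -0.786, 0.002]
contact_force: [-0.8, 0.5, -0.3]
opening: 0.0596
grip_force: 0.0
```

```bash
python3 - <<'E'
from h import *
rel([.4973,-.1970,.12])
E
```

```text
t 3.4 pos [ 0.4979 -0.1973  0.1239] yawx -28.98 F [-0.8  0.5 -0.3] T [ 0.01  0.02 -0.04] op 0.0596 g 0.0 q6 1.56 tilt [ 0.0009 -0.0005]
need tool cm [-0.07 -0.    0.39]
```

Close gently to centre the gripper on the head, watching for any sideways force.

Emit:
send_rows([
  [5.5,[0,0,0],0],
  [5.3,[0,0,0],0],
  [5.2,[0,0,0],0],
  [5.1,[0,0,0],0],
  [5.0,[0,0,0],0],
  [4.9,[0,0,0],0],
  [4.9,[0,0,0],0],
], newtons=20)

```text
t: 4.28
tool_pos: [0.4981, -0.1968, 0.1239]
tool_rot: [-3.041, 0.786, -0.002]
contact_force: [2.3, 5.4, 3.8]
opening: 0.0496
grip_force: 22.3
```

```bash
python3 - <<'E'
from h import *
rel([.4973,-.1970,.12])
E
```

```text
t 4.275 pos [ 0.4981 -0.1968  0.1239] yawx -28.98 F [2.3 5.4 3.8] T [ 0.82 -0.38  0.03] op 0.0496 g 22.26912127342075 q6 1.56 tilt [0.0015 0.0006]
need tool cm [-0.06  0.05  0.39]
```

Emit:
send_rows([
  [5.4,[-0.05,-0.08,0],0],
  [5.4,[0,0,0],0],
  [5.4,[0,0,0],0],
  [5.4,[0,0,0],0],
])

```text
t: 4.78
tool_pos: [0.4972, -0.1964, 0.1231]
tool_rot: [3.041, -0.786, -0.001]
contact_force: [0.6, 0.5, -0.4]
opening: 0.0543
grip_force: 0.0
```

Emit:
send_rows([
  [5.4,[0,0,0.2],0],
  [5.4,[0,0,0.1],0],
  [5.4,[0,0,0.1],0],
  [5.4,[0,0,0],0],
])

```text
t: 5.28
tool_pos: [0.4974, -0.1962, 0.1192]
tool_rot: [-3.042, 0.786, 0.0]
contact_force: [-0.4, 0.1, -0.3]
opening: 0.0541
grip_force: 0.0
```

```bash
python3 - <<'E'
from h import *
rel([.4973,-.1970,.12])
E
```

```text
t 5.275 pos [ 0.4974 -0.1962  0.1192] yawx -28.98 F [-0.4  0.1 -0.3] T [0.13 0.04 0.01] op 0.0541 g 0.0 q6 1.56 tilt [-0.0002  0.0001]
need tool cm [ 0.03  0.08 -0.08]
```

Emit:
send_rows([
  [5.4,[0,0,0.15],0],
  [5.4,[0,0,0.15],0],
  [5.4,[0,0,0.1],0],
  [5.4,[0,0,0.1],0],
  [5.4,[0,0,0.1],0],
  [5.4,[0,0,0],0],
])

```text
t: 6.02
tool_pos: [0.4974, -0.1962, 0.1135]
tool_rot: [-3.042, 0.786, 0.0]
contact_force: [-1.8, 0.7, 3.2]
opening: 0.0539
grip_force: 1.6
```

Emit:
send_rows([
  [5.4,[0,0,0.1],0],
  [5.4,[0,0,0.1],0],
  [5.4,[0,0,0],0],
])

```text
t: 6.4
tool_pos: [0.4975, -0.1962, 0.1114]
tool_rot: [-3.042, 0.786, -0.0]
contact_force: [-2.4, 1.5, 3.8]
opening: 0.0539
grip_force: 2.2
```

Emit:
send_rows([
  [5.4,[0,0,0.1],0],
  [5.4,[0,0,0.1],0],
  [5.4,[0,0,0.1],0],
  [5.4,[0,0,0],0],
])

```text
t: 6.9
tool_pos: [0.4975, -0.1962, 0.1085]
tool_rot: [-3.041, 0.786, -0.0]
contact_force: [-2.3, 2.4, 6.4]
opening: 0.0539
grip_force: 2.9
```

Emit:
send_rows([
  [5.4,[0,0,0.1],0],
  [5.4,[0,0,0.05],0],
  [5.4,[0,0,0],0],
])

```text
t: 7.28
tool_pos: [0.4975, -0.1962, 0.1071]
tool_rot: [-3.042, 0.786, -0.0]
contact_force: [-3.5, 2.0, 6.1]
opening: 0.0541
grip_force: 3.2
```

Emit:
send_rows([
  [5.4,[0,0,0.05],0],
  [5.4,[0,0,0],0],
])

```text
t: 7.52
tool_pos: [0.4976, -0.1962, 0.1069]
tool_rot: [-3.042, 0.786, 0.0]
contact_force: [-4.3, 2.0, 7.1]
opening: 0.054
grip_force: 3.8
```

Emit:
send_rows([
  [5.4,[0,0,0.05],0],
  [5.4,[0,0,0],0],
])

```text
t: 7.78
tool_pos: [0.4976, -0.1962, 0.1069]
tool_rot: [-3.041, 0.786, 0.0]
contact_force: [-5.2, 2.5, 10.4]
opening: 0.0541
grip_force: 4.9
```

The button is on its stop: the position no longer changes and the force is rising. Now I'll grip.

Emit:
send_rows([
  [5.2,[0,0,0],0],
  [5.0,[0,0,0],0],
  [4.9,[0,0,0],0],
  [4.9,[0,0,0],0],
], newtons=25)

```text
t: 8.28
tool_pos: [0.4985, -0.1955, 0.1076]
tool_rot: [-3.04, 0.785, -0.003]
contact_force: [-3.2, 5.6, 11.6]
opening: 0.0494
grip_force: 29.7
```

```bash
python3 - <<'E'
from h import *
rel([.4973,-.1970,.12])
E
```

```text
t 8.275 pos [ 0.4985 -0.1955  0.1076] yawx -28.97 F [-3.2  5.6 11.6] T [1.08 0.48 0.12] op 0.0494 g 29.673320314614102 q6 1.56 tilt [0.0022 0.0015]
need tool cm [-0.04  0.18 -1.24]
```

Emit:
send_rows([
  [4.8,[0,-0.07,0],0],
  [4.8,[0,0,0],0],
  [4.8,[0,0,0],-3],
  [4.8,[0,0,0],-4],
  [4.8,[0,0,0],-4],
  [4.8,[0,0,0],0],
], newtons=40)

```text
t: 9.02
tool_pos: [0.4995, -0.1969, 0.1078]
tool_rot: [3.101, -0.491, 0.008]
contact_force: [-1.0, -0.9, 7.7]
opening: 0.0498
grip_force: 47.0
```

```bash
python3 - <<'E'
from h import *
rel([.4973,-.1970,.12])
E
```

```text
t 9.025 pos [ 0.4995 -0.1969  0.1078] yawx -18.01 F [-1.  -0.9  7.7] T [ 0.14 -0.04 -0.1 ] op 0.0498 g 46.97839399217628 q6 1.37 tilt [ 0.0045 -0.0028]
need tool cm [-0.2   0.08 -1.23]
```

Emit:
send_rows([
  [4.8,[0,0,0],-5],
  [4.8,[0,0,0],-6],
  [4.8,[0,0,0],-6],
  [4.8,[0,0,0],0],
])

```text
t: 9.52
tool_pos: [0.4993, -0.197, 0.1078]
tool_rot: [3.139, -0.027, 0.006]
contact_force: [-1.3, -1.2, 8.4]
opening: 0.0498
grip_force: 46.0
```

```bash
python3 - <<'E'
from h import *
rel([.4973,-.1970,.12])
im=grab('side'); cv2.imwrite('pics/side3.png',cv2.resize(im['frame'][180:320,150:320,::-1],(680,560),interpolation=2))
E
```

```text
t 9.525 pos [ 0.4993 -0.197   0.1078] yawx -0.98 F [-1.3 -1.2  8.4] T [0.15 0.18 0.01] op 0.0498 g 45.989540226291865 q6 1.07 tilt [ 0.004 -0.003]
need tool cm [-0.2   0.   -1.22]
```

View pics/side3.png

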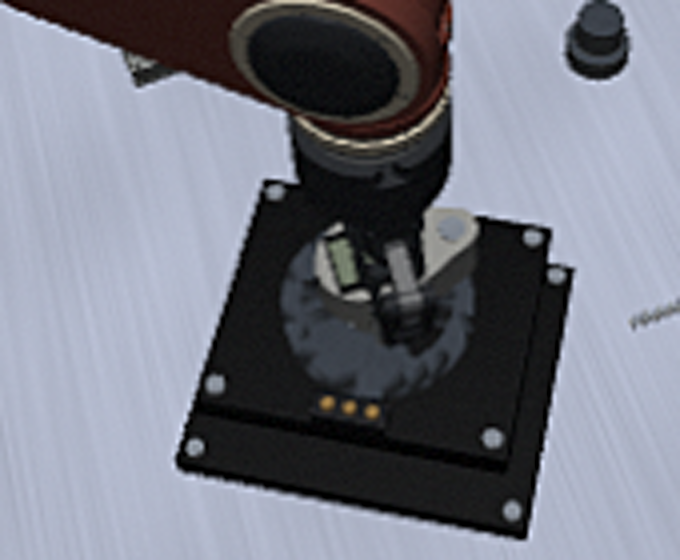

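The timer turned with the gripper: its nose has swung to (455,230), about 28° so far. I'll ease the down-force and continue.

Emit:
send_rows([
  [4.8,[0,0,-0.08],-6],
  [4.8,[0,0,0],-6],
  [4.8,[0,0,0],-6],
  [4.8,[0,0,0],-6],
  [4.8,[0,0,0],-6],
  [4.8,[0,0,0],-6],
  [4.8,[0,0,0],0],
])

```text
t: 10.45
tool_pos: [0.4993, -0.1959, 0.1077]
tool_rot: [2.994, 0.945, 0.005]
contact_force: [1.9, 0.7, 4.9]
opening: 0.0495
grip_force: 41.5
```

Emit:
send_rows([
  [4.8,[0,0,0],-6],
  [4.8,[0,0,0],-6],
  [4.8,[0,0,0],-6],
  [4.8,[0,0,0],-5],
  [4.8,[0,0,0],0],
])

```text
t: 11.08
tool_pos: [0.4992, -0.1954, 0.1077]
tool_rot: [2.746, 1.523, 0.005]
contact_force: [1.5, 2.3, 6.4]
opening: 0.0499
grip_force: 41.6
```

```bash
python3 - <<'E'
from h import *
rel([.4973,-.1970,.12])
E
```

```text
t 11.075 pos [ 0.4992 -0.1954  0.1077] yawx 58.03 F [1.5 2.3 6.4] T [0.69 0.03 0.02] op 0.0499 g 41.55897303018719 q6 0.04 tilt [0.0035 0.0002]
need tool cm [-0.23 -0.08 -1.23]
```

Emit:
send_rows([
  [4.8,[0,0,0],-3],
  [4.8,[0,0,0],-2],
  [4.8,[0,0,0],-1.5],
  [4.8,[0,0,0],0],
])

```text
t: 11.58
tool_pos: [0.4987, -0.196, 0.1077]
tool_rot: [2.655, 1.675, 0.002]
contact_force: [-0.2, 1.3, 6.3]
opening: 0.0497
grip_force: 41.6
```

```bash
python3 - <<'E'
from h import *
rel([.4973,-.1970,.12])
E
```

```text
t 11.575 pos [ 0.4987 -0.196   0.1077] yawx 64.49 F [-0.2  1.3  6.3] T [ 0.38  0.36 -0.04] op 0.0497 g 41.60821535624564 q6 -0.07 tilt [ 0.0023 -0.0009]
need tool cm [-0.15 -0.09 -1.23]
```

Emit:
send_rows([
  [4.8,[0,0,0],-1.5],
  [4.8,[0,0,0],0],
])

```text
t: 11.82
tool_pos: [0.4987, -0.1964, 0.1077]
tool_rot: [2.636, 1.705, 0.003]
contact_force: [-1.2, -0.3, 6.8]
opening: 0.0498
grip_force: 42.3
```

```bash
python3 - <<'E'
from h import *
rel()
E
```

```text
t 11.825 pos [ 0.4987 -0.1964  0.1077] yawx 65.77 F [-1.2 -0.3  6.8] T [ 0.13  0.34 -1.24] op 0.0498 g 42.337201461195946 q6 -0.09 tilt [ 0.0026 -0.0009]
```

The stop is met (torque -1.2 N m at 94.7°). I'll ease off a little and lift.

Emit:
send_rows([
  [4.8,[0,0,0],1.2],
  [4.8,[0,0,-0.1],0],
  [4.8,[0,0,-0.2],0],
  [4.8,[0,0,-0.3],0],
  [4.8,[0,0,0],0],
])

```text
t: 12.45
tool_pos: [0.4972, -0.1951, 0.1116]
tool_rot: [-2.651, -1.683, 0.001]
contact_force: [0.4, -0.4, -6.1]
opening: 0.0495
grip_force: 42.3
```

```bash
python3 - <<'E'
from h import *
rel()
E
```

```text
t 12.45 pos [ 0.4972 -0.1951  0.1116] yawx 64.82 F [ 0.4 -0.4 -6.1] T [-0.04  0.01  0.06] op 0.0495 g 42.27820336818695 q6 -0.07 tilt [-0.0015  0.0009]
```

Emit:
send_rows([
  [4.8,[0,0,-0.4],0],
  [4.8,[0,0,-0.5],0],
  [4.8,[0,0,-0.7],0],
  [4.8,[0,0,-1.0],0],
  [4.8,[0,0,-1.5],0],
  [4.8,[0,0,-2.0],0],
  [4.8,[0,0,-2.0],0],
  [4.8,[0,0,-1.0],0],
  [4.8,[0,0,0],0],
  [4.8,[0,0,0],0],
])

```text
t: 13.7
tool_pos: [0.4973, -0.1953, 0.2027]
tool_rot: [-2.651, -1.683, 0.001]
contact_force: [-1.0, 0.3, -5.4]
opening: 0.0495
grip_force: 42.5
```

```bash
python3 - <<'E'
from h import *
rel([.4660,.1340,.2])
im=grab('side'); cv2.imwrite('pics/side4.png',cv2.resize(im['frame'][110:320,120:320,::-1],(570,600),interpolation=2))
E
```

```text
t 13.7 pos [ 0.4973 -0.1953  0.2027] yawx 64.82 F [-1.   0.3 -5.4] T [-0.01  0.04  0.02] op 0.0495 g 42.516955733299255 q6 -0.07 tilt [-0.0015  0.0008]
need tool cm [ 28.47 -16.84   0.3 ]
```

View pics/side4.png

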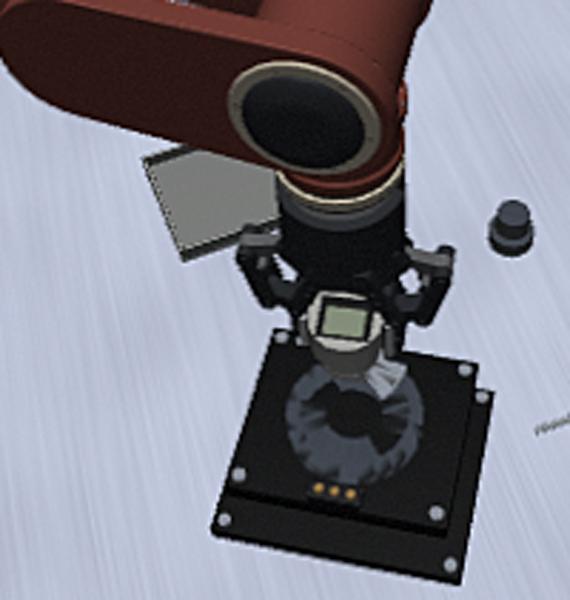

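The timer hangs upright in the gripper at (345,330), clear of the collar. Next I'll carry it to the empty tray.

Emit:
send_rows([
  [4.8,[1.5,-0.9,0],0],
  [4.8,[2.9,-1.7,0],0],
  [4.8,[3.3,-1.95,0],0],
  [4.8,[3.4,-2.0,0],0],
  [4.8,[3.4,-2.0,0],0],
  [4.8,[3.4,-2.0,0],0],
  [4.8,[3.4,-2.0,0],0],
  [4.8,[3.3,-1.95,0],0],
  [4.8,[2.4,-1.4,0],0],
  [4.8,[1.5,-0.9,0],0],
])

```text
t: 15.0
tool_pos: [0.466, 0.1355, 0.203]
tool_rot: [-2.65, -1.686, 0.002]
contact_force: [1.3, -1.2, -4.3]
opening: 0.0496
grip_force: 42.9
```

Emit:
send_rows([
  [4.8,[0,0,0],0],
  [4.8,[0,0,2],0],
  [4.8,[0,0,3],0],
  [4.8,[0,0,3],0],
  [4.8,[0,0,3],0],
  [4.8,[0,0,2],0],
  [4.8,[0,0,1],0],
  [4.8,[0,0,0],0],
  [4.8,[0,0,0],0],
])

```text
t: 16.12
tool_pos: [0.4679, 0.1337, 0.0645]
tool_rot: [2.652, 1.683, 0.003]
contact_force: [-0.1, -0.3, -4.5]
opening: 0.0495
grip_force: 42.8
```

```bash
python3 - <<'E'
from h import *
rel([.4660,.1340,.0237])
im=grab('side'); cv2.imwrite('pics/side5.png',cv2.resize(im['frame'][90:230,130:300,::-1],(680,560),interpolation=2))
E
```

```text
t 16.125 pos [0.4679 0.1337 0.0645] yawx 64.79 F [-0.1 -0.3 -4.5] T [0.01 0.05 0.03] op 0.0495 g 42.80512198805809 q6 0.57 tilt [0.0018 0.0002]
need tool cm [-0.05 -0.19  4.08]
```

View pics/side5.png

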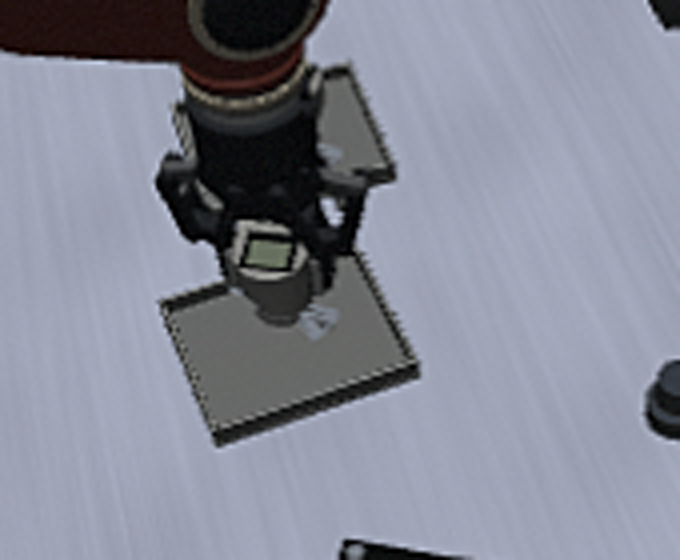

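The timer's foot at (285,305) hangs over the empty tray, whose middle is at about (290,350). I'll lower it, slowly at the end.

Emit:
send_rows([
  [4.8,[0,-0.15,1.0],0],
  [4.8,[0,0,1.0],0],
  [4.8,[0,0,0.8],0],
  [4.8,[0,0,0.4],0],
  [4.8,[0,0,0.3],0],
  [4.8,[0,0,0],0],
  [4.8,[0,0,0],0],
])

```text
t: 17.05
tool_pos: [0.466, 0.1345, 0.0289]
tool_rot: [2.652, 1.684, 0.001]
contact_force: [1.0, 0.4, -5.1]
opening: 0.0497
grip_force: 43.0
```

Emit:
send_rows([
  [4.8,[0,0,0.1],0],
  [4.8,[0,0,0.1],0],
  [4.8,[0,0,0.1],0],
  [4.8,[0,0,0.1],0],
  [4.8,[0,0,0],0],
])

```text
t: 17.68
tool_pos: [0.4655, 0.1344, 0.0244]
tool_rot: [-2.652, -1.684, 0.0]
contact_force: [-0.5, -0.3, -5.8]
opening: 0.0493
grip_force: 43.0
```

Emit:
send_rows([
  [4.8,[0,0,0.05],0],
  [4.8,[0,0,0.05],0],
  [4.8,[0,0,0],0],
])

```text
t: 18.05
tool_pos: [0.4656, 0.1344, 0.0236]
tool_rot: [-2.652, -1.684, 0.0]
contact_force: [-0.3, 0.1, -5.2]
opening: 0.0496
grip_force: 43.0
```

Emit:
send_rows([
  [4.8,[0,0,0.05],0],
  [4.8,[0,0,0],0],
])

```text
t: 18.3
tool_pos: [0.4657, 0.1344, 0.0231]
tool_rot: [-2.652, -1.684, 0.0]
contact_force: [-1.1, -0.6, -6.0]
opening: 0.0497
grip_force: 43.0
```

Emit:
send_rows([
  [4.8,[0,0,0.05],0],
  [4.8,[0,0,0.05],0],
  [4.8,[0,0,0],0],
])

```text
t: 18.68
tool_pos: [0.4658, 0.1344, 0.0229]
tool_rot: [-2.652, -1.684, 0.001]
contact_force: [-4.3, -1.0, 4.7]
opening: 0.0496
grip_force: 43.9
```

Emit:
send_rows([
  [4.8,[0,0,0.05],0],
  [4.8,[0,0,0],0],
])

```text
t: 18.92
tool_pos: [0.4658, 0.1345, 0.0229]
tool_rot: [-2.652, -1.684, 0.001]
contact_force: [-7.8, -0.8, 9.1]
opening: 0.0498
grip_force: 44.4
```

The foot is on the tray floor. I'll take the load off, open and rise.

Emit:
send_rows([
  [4.8,[0,0,-0.1],0],
  [4.9,[0,0,0],0],
  [5.1,[0,0,0],0],
  [5.4,[0,0,0],0],
  [6.0,[0,0,0],0],
  [6.5,[0,0,0],0],
  [6.5,[0,0,0],0],
], newtons=20)

```text
t: 19.8
tool_pos: [0.4657, 0.1344, 0.0226]
tool_rot: [2.652, 1.684, 0.0]
contact_force: [0.8, 0.1, -0.0]
opening: 0.0649
grip_force: 0.0
```

Emit:
send_rows([
  [6.5,[0,0,-0.5],0],
  [6.5,[0,0,-1.5],0],
  [6.5,[0,0,-2],0],
  [6.5,[0,0,-3],0],
  [6.5,[0,0,-4],0],
  [6.5,[0,0,-4],0],
  [6.5,[0,0,-3],0],
  [6.5,[0,0,-1],0],
  [6.5,[0,0,0],0],
])

```text
t: 20.92
tool_pos: [0.4658, 0.1344, 0.2132]
tool_rot: [2.652, 1.683, 0.002]
contact_force: [-0.6, 0.5, 0.4]
opening: 0.0648
grip_force: 0.0
```

```bash
python3 - <<'E'
from h import *
rel()
im=grab('side'); cv2.imwrite('pics/side6.png',cv2.resize(im['frame'][70:340,100:400,::-1],(660,594),interpolation=2))
E
```

```text
t 20.925 pos [0.4658 0.1344 0.2132] yawx 64.81 F [-0.6  0.5  0.4] T [ 0.02  0.01 -0.05] op 0.0648 g 0.0 q6 0.57 tilt [0.0012 0.0002]
```

View pics/side6.png

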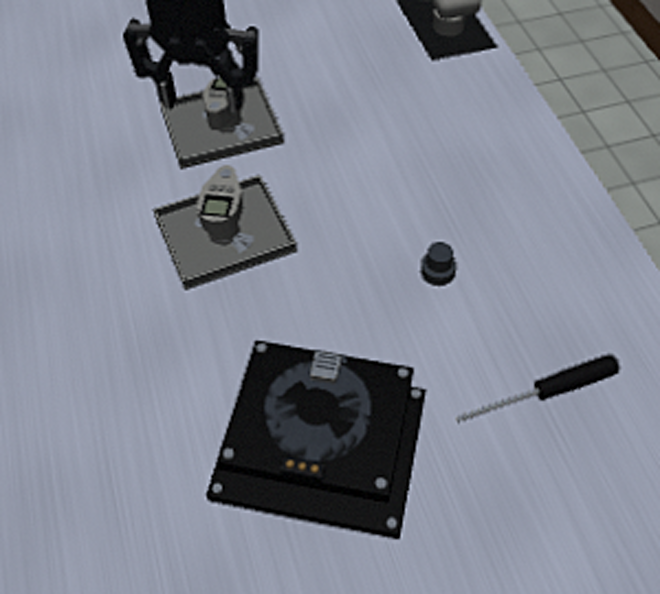

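The timer stands upright in the middle of its tray at (220,215). The mount is empty with its button up at (325,365), and the other timer, coupling and screwdriver haven't moved. I'm handing the job in.

```bash
python3 -c "
from station import ctrl
print(ctrl.finish_job())"
```

```text
the job is handed in; nothing more can be done
None
```

The timer was unlocked with the button held down, turned to its stop, lifted off and set down upright in the empty tray; the job was handed in at about 21 s, and no verdict was shown.

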